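Clear the rest zone and slide the pot across

ROBOT

A 6-joint arm with a two-finger parallel gripper is mounted at the origin on the work surface. World frame = base frame: x ahead of the robot, y to its left, z up, the work surface at z = 0. Lengths are in m, angles in rad, forces in N, time in s.
With the tool pointing down it reaches from about 0.35 to 0.775 m from the base axis. Payload 5.5 kg.
Tool frame: the origin (TCP) lies midway between the tips of the shut fingers; the grasp point (between the pads) lies 19 mm behind it; z points along the fingers, y is the line along which they close (so a half turn about z gives the same grasp; the last joint's range is limited). The gripper opens to 85 mm and grips with 20 to 120 N. Pads are 22 mm wide; open, the fingers measure 114 mm over their backs; the gripper's body (76 mm by 85 mm) begins 54 mm behind the grasp point. The pads swing forward as they close: fully open they stand 13 mm farther back than shut.
Start: joints at [1.103, 0.313, 0.046, 1.304, 0, 1.431], TCP at [0.185, 0.544, 0.231] pointing down, gripper open.
Joint ranges: [-2.76, 2.76], [-0.86, 1.69], [-1.03, 1.26], [-2.2, 2.34], [-1.47, 1.5], [-3.14, 3.14]. Speed limits (rad/s): [2.57, 2.57, 3.14, 3.14, 3.14, 3.14].

INTERFACE

Orientations are given as a unit quaternion [w, x, y, z].
In Python, from workcell import get_state, read_camera, camera_info, hand_in, recognise gives the robot as it stands.
- The arm moves only by the tool arm_command, never from a script. Its argument "moves" is one flat list of numbers, 7 for each row, row after row: the opening, from -1 (shut) to 1 (fully open), then the shift along the tool's x, y, z in mm, then the turn, a rotation vector about the tool's x, y, z in rad. A call has 1 to 8 rows; each row shifts and turns the commanded pose from where the row before left it, along the tool's axes as they then stand; what a row does not reach is not made up. A row lasts 1/8 s, in which the tool goes at most 62.5 mm and 10.7 degrees, less where a joint would pass 70% of its speed; a pose out of reach is approached as far as the arm can. A call with a gripper value outside its range is refused whole. The fingers move at their own pace and stop on an object; "newtons" is the grip in N (left out, the last holds). Time passes only in rows, so rows that do not move let the fingers close. It gives the time, the measured TCP pose, the force, the opening and the grip force at its end, in the units of the state.
- get_state(): the state, without advancing time (a new reading comes with each control period).
- read_camera(name): name is "scene" or "top" or "wrist"; returns (picture, depth): 384x512x3 uint8, blue, green, red; 384x512 float32, m along the optical axis (not along the pixel's ray), 0 where there is no reading.
- camera_info(name): a dict with "fovy" (degrees; the focal length in pixels is half the picture's height over the tangent of half this angle, whatever the lens; pixels are square), "cx", "cy" (the principal point, pixels), "eye" and "orientation" of the camera in the world; the wrist camera has in their place "tool_from_camera" (4x4, takes a point from camera to tool coordinates, whose origin is the TCP and whose axes are the flange's). Camera axes: x right, y down, z forward; pixel columns grow to the right and rows downward; lengths in m; the calibration is good to about 2 mm. A picture is of the moment at which its call begins: read the wrist's pose just before it. camera_info takes no time and is no camera call.
- hand_in(): hands the job in; it is judged then, once.
Trained networks look in the newest picture that a camera, given by its name, has taken for a name from the list of things; names that differ only in an ending like _2 or _b are one class to them, and where a whole thing is asked for, a point or a joint stands for the part that bears it (a point fixed in the world has none). Each returns a list of dicts, best first, with "confidence" (0 to 1); they miss things now and then, are a little off and sometimes report something else, mostly with a low value. They report only what shows in the picture. A call takes as long as a camera call. They do not tell look-alikes from the thing itself.
- recognise(camera, label): "point" ([column, row] in pixels, amid what is visible of it).
The state is a dict: "clock": time; "joint_pos": joint angles; "qvel": joint speeds; "tau": joint torques, N m; "tcp_pos": TCP position; "orientation": TCP orientation; "wrist_force": force on the tool from outside, world axes, zero at the start; "ft_torque": the same for the moment, N m; "finger_gap": finger opening in m; "grip_force": force on a finger pad.
Only numpy, scipy, OpenCV 4.12 (cv2) and the standard library are available. Lean on these libraries where they do the work, as an engineer would, in place of code of your own. Each camera call takes 0.05 s, during which the arm holds its last target. There are 200 camera calls.

TASK

The square copper dosing cup was left lying on the green-ringed rest zone of the warming plate: pick it up and lower it gently, mouth down, over the upright blue drying peg until its rim stands flat on the peg's white base, and let go. Then slide the full, lidded pot sideways across the plate from the red ring until it sits inside the green ring, keeping it flat on the plate all the way (do not lift or tip it), and let go of it. Leave the other loose things on the bench where they are.

Things in the scene. Friction and masses are not known exactly. Their poses are not given: they have to be found in the camera images.
- warming_plate: flat two-zone warming plate, fixed to the bench, black level top with steel edge, 220 (its x) by 480 (its y) by 25 mm high. Origin: centre of its underside, on the bench; the top is 25 mm above. Two painted ring marks lie on its top, 260 mm apart along its y.
- zone_red: red painted ring on the plate's top (flat, no step), outer diameter 188 mm, inner 168 mm: where the pot stands at the start. It may be the left or the right one. Origin: its centre, at the plate's top surface.
- zone_green: green painted ring of the same size on the same plate, the rest zone where the pot must go; the cup lies on it at the start. Origin: its centre, at the plate's top surface.
- pot: steel pot, lid clipped on (one rigid piece), 0.5 to 0.95 kg. Underside diameter 144 mm, body 150; lid 156 mm wide, its rim 75 to 80 mm and its shallow cone up to 90 mm above the underside. Two black bar handles at 60 mm height reach 105 mm from the axis along its +x and -x. Origin: centre of underside; z up. Slides on the plate; friction coefficient 0.28 to 0.42.
- pot_knob (a point): middle of the pot's black lid knob, on the pot's axis 106 mm above its underside. The knob is an upright cylinder, 34 mm in diameter, from 93 to 119 mm above the underside (it clears the lid by 3 mm), rigid with the pot; strong enough to drag it by.
- cup: square copper-coloured cup, white band round the mouth, 0.10 to 0.17 kg, outside 52 by 52 mm, 90 mm long, walls 3 mm (inside 46 by 46), inside depth 86 mm. At the start it lies on a flat side, mouth pointing ahead of the robot (+x) within 20 degrees. Origin: middle of the side it lies on, 26 mm below its axis, halfway along; its x points along the axis to the mouth, z up at the start.
- cup_mouth (a point): centre of the cup's open end, on its axis, at the rim (45 mm along the cup's x from its middle)
- cup_bottom (a point): centre of the outside of the cup's closed end, on its axis (90 mm from the mouth)
- stand: drying stand fixed to the bench, to the left or right of the plate: white disc 124 mm in diameter and 12 mm high, with an upright round blue peg at its centre, 22 mm in diameter, rounded top 72 mm above the bench (60 mm above the disc). Origin: centre of its underside. The cup, inverted over the peg, stands with its rim on the disc.
- peg_foot (a point): centre of the disc's top surface, at the foot of the peg, 12 mm above the bench
- parts_bin: yellow open bin of small parts, 120 by 90 by 55 mm, on the other side of the plate from the stand; bystander. Origin: centre of underside.
- tape_roll: orange roll of tape lying flat, 100 mm in diameter, 25 mm high, behind the plate; bystander
- spray_can: red can with white cap, 56 mm in diameter, 150 mm high, behind the plate; bystander. Origin: centre of underside.
- jar: amber jar, 64 mm in diameter, 80 mm high, behind the plate; bystander. Origin: centre of underside.
- screwdriver: screwdriver with a green handle lying in front of the plate on the left; bystander
- junction_box: grey box 80 by 80 by 45 mm in front of the plate on the right; bystander. Origin: centre of underside.
Things that resemble listed ones, but are neither listed nor needed, are in the scene too. Leave any pink look-alike of the pot alone.

How it is judged:
On the way, in this order (a step that is already met when the one before it is completed fails the run):
1. the cup stands mouth down over the peg, rim on the disc, released, while the pot is still on the red ring (z of cup_mouth in the frame of peg_foot below 0.005 m and z of cup_bottom in the frame of peg_foot above 0.085 m and horizontal distance between cup_bottom and peg_foot below 0.02 m and contact force between the fingers and cup below 0.2 N and horizontal distance between pot and zone_red below 0.05 m), for 0.2 s.
2. the pot stands flat inside the green ring (horizontal distance between pot and zone_green below 0.014 m and z of pot in the frame of warming_plate below 0.028 m and angle between pot's own z axis and vertical below 0.04 rad), for 0.2 s.
At the end, for the whole second after the job is handed in: The cup stands at rest mouth down over the peg with its rim on the disc (mouth centre within 5 mm of the disc's top, closed end at least 85 mm above it, axis within 20 mm of the peg's), and the pot stands at rest flat on the plate, its centre within 14 mm of the green ring's centre (all of step 2 and z of cup_mouth in the frame of peg_foot below 0.005 m and z of cup_bottom in the frame of peg_foot above 0.085 m and horizontal distance between cup_bottom and peg_foot below 0.02 m and linear speed of each of pot, cup below 0.02 m/s); the robot touches nothing.
It fails at once if the pot is lifted more than 8 mm off the plate or tipped by more than 0.1 rad (z of pot in the frame of warming_plate above 0.033 m or angle between pot's own z axis and vertical above 0.1 rad).
It fails at once if the cup is dropped over the stand: it falls there, out of the fingers, faster than 0.5 m/s (contact force between the fingers and cup below 0.05 N and horizontal distance between cup_mouth and peg_foot below 0.06 m and linear speed of cup above 0.5 m/s).
It fails at once if another loose thing is moved by more than 30 mm (distance of any of parts_bin, tape_roll, spray_can, jar, screwdriver, junction_box from where it was at the start of the episode above 0.03 m).
It also fails if it takes over 61 s, if anything falls off the work surface, if the arm or the gripper's body presses on something with over 40 N, if the wrist force passes 120 N, or if a joint passes its speed limit or range.

## Working session

There is one attempt and no reset: what is moved stays moved. The work goes in short steps, Python scripts to look and compute and a tool call to move; the robot and the scene stay as the last step left them, time stands still between calls to the robot, and variables do not carry over. Pictures are saved under pics/ and viewed, at most 10 in all, crops included, and the job is handed in when it is done.

Besides the shell and the picture viewer there is one more tool, called after "Request:" as a command line: name --argument value ..., lists and objects as JSON in quotes. arm_command: Moves the arm, as the interface text tells. Its arguments: {"type":"object","properties":{"moves":{"type":"array"},"newtons":{"type":"number"}},"required":["moves"]}

```bash
mkdir -p pics; cat > h.py <<'E'
import numpy as np, cv2
from scipy.spatial.transform import Rotation as R
from workcell import *
def q2R(q): return R.from_quat([q[1],q[2],q[3],q[0]]).as_matrix()
def cam(name, st=None):
    i=camera_info(name); f=192/np.tan(np.radians(i['fovy'])/2)
    if 'eye' in i:
        o=np.array(i['orientation']); M=o if o.shape==(3,3) else q2R(o); return f,i['cx'],i['cy'],M,np.array(i['eye'])
    T=np.array(i['tool_from_camera']); A=q2R(st['orientation'])
    return f,i['cx'],i['cy'],A@T[:3,:3],A@T[:3,3]+np.array(st['tcp_pos'])
def cloud(d,c):
    f,cx,cy,M,e=c; v,u=np.mgrid[:384,:512]
    P=np.stack([(u-cx)/f*d,(v-cy)/f*d,d],-1)@M.T+e; P[d==0]=np.nan; return P
def plane(u,v,z,c):
    f,cx,cy,M,e=c; r=M@np.array([(u-cx)/f,(v-cy)/f,1]); return e+r*(z-e[2])/r[2]
E
python3 - <<'E'
from h import *
for n in ('scene','top'):
    p,d=read_camera(n); np.savez(n,p=p,d=d); print(n,camera_info(n))
    for l in ('pot','pot_knob','cup','stand','zone_red','zone_green','spray_can','parts_bin'):
        P=cloud(d,cam(n))
        for r in recognise(n,l)[:3]:
            u,v=map(int,r['point']); print(l,round(r['confidence'],2),u,v,P[v,u].round(3))
    cv2.imwrite(f'pics/{n}.png',p)
print(camera_info('wrist'),get_state())
E
```

```text
scene {'fovy': 55.91540694196806, 'cx': 259.5112362544135, 'cy': 186.87178904820507, 'eye': array([ 1.35485854, -0.43146124,  0.88040567]), 'orientation': array([-0.36345786,  0.77627238,  0.46483635, -0.221871  ])}
pot 0.75 215 211 [ 0.571 -0.176  0.114]
pot 0.74 155 301 [ 0.778 -0.425  0.09 ]
pot_knob 0.93 220 212 [ 0.581 -0.164  0.111]
pot_knob 0.82 158 297 [nan nan nan]
pot_knob 0.64 215 237 [ 0.596 -0.194  0.029]
cup 0.83 291 191 [0.563 0.107 0.074]
stand 0.96 158 254 [ 0.564 -0.371  0.014]
stand 0.31 276 199 [0.526 0.07  0.024]
zone_red 0.69 223 235 [ 0.609 -0.171  0.039]
zone_red 0.65 224 273 [ 0.769 -0.235  0.072]
zone_green 0.58 278 200 [0.537 0.071 0.027]
zone_green 0.17 305 255 [0.773 0.031 0.   ]
spray_can 0.72 333 221 [0.765 0.13  0.095]
spray_can 0.27 227 274 [ 0.772 -0.228  0.068]
parts_bin 0.79 344 172 [0.494 0.402 0.003]
parts_bin 0.58 298 158 [0.354 0.272 0.028]
top {'fovy': 53.871485789902735, 'cx': 250.31258829369742, 'cy': 195.32079630419028, 'eye': array([ 0.44764241, -0.02300012,  1.30465565]), 'orientation': array([ 0.0320793 , -0.69948789,  0.71358983, -0.021
[... 971 characters left out ...]
.00000000e+00]])} {'clock': 0.9, 'joint_pos': array([1.10337162e+00, 3.13188221e-01, 4.60612902e-02, 1.30358972e+00,
       5.13437441e-08, 1.43119711e+00]), 'qvel': array([ 0.00096694, -0.00147602, -0.00115905, -0.00239058, -0.00033764,
        0.00027526]), 'tau': array([ 2.06265126e-03, -4.80442357e+01,  2.98817039e+01, -3.56139037e-05,
        7.05546017e-05, -1.40723060e-05]), 'tcp_pos': array([0.18516205, 0.54439896, 0.23131403]), 'orientation': array([1.18812638e-05, 1.63179745e-01, 9.86596356e-01, 3.80223624e-05]), 'wrist_force': array([0.19959133, 0.10015258, 0.1069848 ]), 'ft_torque': array([0.02917726, 0.00689666, 0.00656104]), 'grip_force': 0.0, 'finger_gap': 0.08518353187848501}
```

View pics/top.png

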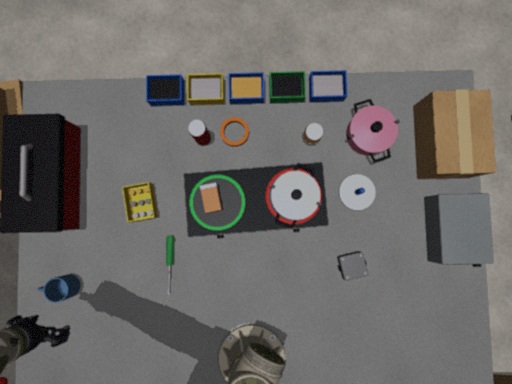

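View pics/scene.png

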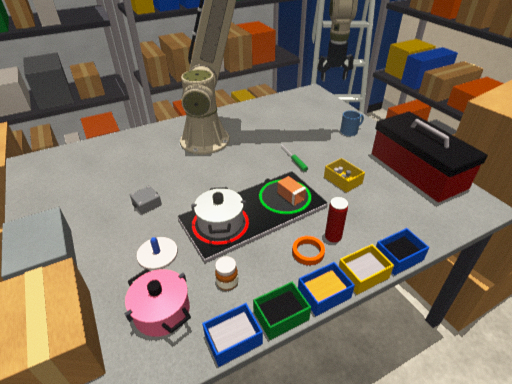

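The top view shows the copper cup at (211,197) on the green ring, mouth up-image (+x). The steel pot is at (295,196) on the red ring and the stand is at (357,192). Two things look like pots: the pink one at (372,130) and the steel one at (295,196). The steel one fits, since it is on the red ring. I'll measure and confirm with a crop.

```bash
python3 - <<'E'
from h import *
C={n:cam(n) for n in('scene','top')}
def circ(P):
    A=np.c_[2*P[:,:2],np.ones(len(P))];s=np.linalg.lstsq(A,(P[:,:2]**2).sum(1),rcond=None)[0];return s[:2].round(4),np.sqrt(s[2]+s[0]**2+s[1]**2).round(4)
for n in C:
    z=np.load(n+'.npz');p,d=z['p'],z['d'];P=cloud(d,C[n]);hsv=cv2.cvtColor(p,cv2.COLOR_BGR2HSV);H,S,V=[hsv[...,i].astype(int) for i in range(3)]
    X,Y,Z=P[...,0],P[...,1],P[...,2]
    print(n)
    box=(X>.38)&(X<.7)&(Y>-.3)&(Y<.3)
    for nm,m in (('green',(abs(H-62)<15)&(S>120)&(V>80)),('red',((H<6)|(H>174))&(S>150)&(V>80))):
        m=m&box&(abs(Z-.025)<.015); v,u=np.nonzero(m); Q=np.array([plane(a,b,.025,C[n]) for a,b in zip(u,v)])
        print(nm,len(u),Z[m].mean().round(4),circ(Q))
    m=box&(Y>0)&(Z>.055)&(Z<.09)&(X>.45); Q=P[m]; Q=Q[Q[:,2]>np.median(Q[:,2])-.008]
    r=cv2.minAreaRect(Q[:,:2].astype(np.float32)*1000); print('cup',len(Q),np.median(Q[:,2]).round(4),Q.mean(0).round(4),r)
    w=m&(S<70)&(V>120); o=m&(S>110); print('band',w.sum(),P[w].mean(0),'copper',P[o].mean(0))
    m=box&(Y<0)&(Z>.125)&(Z<.155); print('knob',m.sum(),Z[m].max(),np.median(Z[m]),P[m].mean(0), (P[m].min(0)+P[m].max(0))/2)
    m=box&(Y<0)&(Z>.085)&(Z<.12)&(S<60)&(V>100);print('lid',(P[m].min(0)+P[m].max(0))/2,np.ptp(P[m],0))
    b=(X>.45)&(X<.68)&(Y<-.27)&(Y>-.46)
    m=b&(Z>.0)&(Z<.025)&(S<40)&(V>185);print('disc',m.sum(),np.median(Z[m]),(P[m].min(0)+P[m].max(0))/2,np.ptp(P[m],0))
    m=b&(Z>.03)&(Z<.09)&(S>100);print('peg',m.sum(),P[m].min(0),P[m].max(0),P[m].mean(0))
t=np.load('top.npz')['p'];s=np.load('scene.npz')['p']
cv2.imwrite('pics/crop1.png',np.vstack([cv2.resize(t[110:250,170:400],None,fx=3,fy=2.1),cv2.resize(s[160:300,130:360],None,fx=3,fy=2.1)])[:600])
E
```

```text
scene
green 386 0.0253 (array([0.4968, 0.1411]), np.float64(0.1146))
red 362 0.0257 (array([ 0.5396, -0.1529]), np.float64(0.0892))
cup 283 0.0771 [0.5385 0.1211 0.0769] ((535.6012573242188, 123.62956237792969), (93.55218505859375, 55.60927200317383), 11.447011947631836)
band 47 [0.5761288 0.1262714 0.0754202] copper [0.53253166 0.11718412 0.07418678]
knob 104 0.1474290587652155 0.14265101163737137 [ 0.54178564 -0.15284505  0.14034578] [ 0.53767508 -0.15128253  0.13648433]
lid [ 0.52293288 -0.15286148  0.10220065] [0.18513691 0.15859028 0.03433818]
disc 871 0.012252673112625456 [ 0.55202599 -0.3713257   0.00845155] [0.14919807 0.12559807 0.0166387 ]
peg 107 [ 0.54373378 -0.4479807   0.0316825 ] [ 0.67995934 -0.36442619  0.0836682 ] [ 0.59234438 -0.3884597   0.0620669 ]
top
green 691 0.0257 (array([0.5015, 0.1394]), np.float64(0.1056))
red 339 0.0253 (array([ 0.5421, -0.1526]), np.float64(0.0915))
cup 445 0.0773 [0.5374 0.1249 0.0774] ((537.3126831054688, 124.81498718261719), (89.76129150390625, 52.94584274291992), 10.642611503601074)
band 67 [0.57491475 0.13214867 0.07802139] copper [0.52957    0.1223945  0.07671201]
knob 101 0.1494695190947326 0.14427691710100055 [ 0.53748144 -0.14866265  0.14349498] [ 0.53771134 -0.14973471  0.13780969]
lid [ 0.54076883 -0.14901495  0.10303658] [0.15905667 0.15358921 0.03384987]
  return _methods._mean(a, axis=axis, dtype=dtype,
  ret = ret.dtype.type(ret / rcount)
Traceback (most recent call last):
ValueError: zero-size array to reduction operation minimum which has no identity
```

```bash
python3 - <<'E'
from h import *
def circ(P):
    A=np.c_[2*P[:,:2],np.ones(len(P))];s=np.linalg.lstsq(A,(P[:,:2]**2).sum(1),rcond=None)[0];return s[:2].round(4),np.sqrt(s[2]+s[0]**2+s[1]**2).round(4)
for n in('scene','top'):
    c=cam(n);z=np.load(n+'.npz');p,d=z['p'],z['d'];P=cloud(d,c);hsv=cv2.cvtColor(p,cv2.COLOR_BGR2HSV);H,S,V=[hsv[...,i].astype(int) for i in range(3)]
    X,Y,Z=P[...,0],P[...,1],P[...,2]
    m=(abs(H-62)<15)&(S>120)&(V>80)&(np.hypot(X-.535,Y-.108)<.12)&(np.hypot(X-.535,Y-.108)>.06)&(abs(Z-.025)<.012)
    v,u=np.nonzero(m); print(n,'green',len(u),circ(np.array([plane(a,b,.025,c) for a,b in zip(u,v)])))
    m=(X>.4)&(X<.67)&(abs(Y)<.3)&(abs(Z-.025)<.006);print('plate',cv2.minAreaRect(P[m][:,:2].astype(np.float32)*1000))
    b=np.hypot(X-.558,Y+.367)<.075
    m=b&(abs(Z-.012)<.006);Q=P[m];print('disc',m.sum(),np.median(Q[:,2]),(Q.min(0)+Q.max(0))/2,np.ptp(Q,0))
    m=b&(Z>.03)&(Z<.09);print('peg',m.sum(),P[m].max(0),P[m].mean(0))
    m=b&(abs(H-112)<15)&(S>120);v,u=np.nonzero(m);print('blue px',u.min(),u.max(),v.min(),v.max(),P[m].mean(0),P[m].max(0))
t=np.load('top.npz')['p'];s=np.load('scene.npz')['p']
cv2.imwrite('pics/crop1.png',np.vstack([cv2.resize(t[110:250,170:400],None,fx=3,fy=2.1),cv2.resize(s[160:300,130:360],None,fx=3,fy=2.1)])[:600])
E
```

```text
scene green 346 (array([0.5231, 0.1071]), np.float64(0.0897))
plate ((523.695556640625, 9.825469970703125), (235.49403381347656, 548.9633178710938), 3.524980068206787)
disc 894 0.012260617052826828 [ 0.55151186 -0.37348871  0.01181679] [0.12494904 0.12510376 0.01162389]
peg 91 [ 0.5638409  -0.3611009   0.07468393] [ 0.55591906 -0.37234004  0.05553561]
blue px 151 158 237 253 [ 0.55724275 -0.37331461  0.04875029] [ 0.5638409  -0.36505012  0.07468393]
top green 633 (array([0.5254, 0.1086]), np.float64(0.09))
plate ((524.2099609375, 12.6610107421875), (231.08419799804688, 547.3450317382812), 3.5458736419677734)
disc 955 0.011646512931646535 [ 0.55442237 -0.36438579  0.011929  ] [0.13737376 0.13599105 0.01172428]
peg 49 [ 0.55950341 -0.35920043  0.07968612] [ 0.55009279 -0.36716249  0.06258771]
blue px 356 363 188 193 [ 0.55036381 -0.3654505   0.06243307] [ 0.5588621  -0.35920043  0.07968612]
```

View pics/crop1.png

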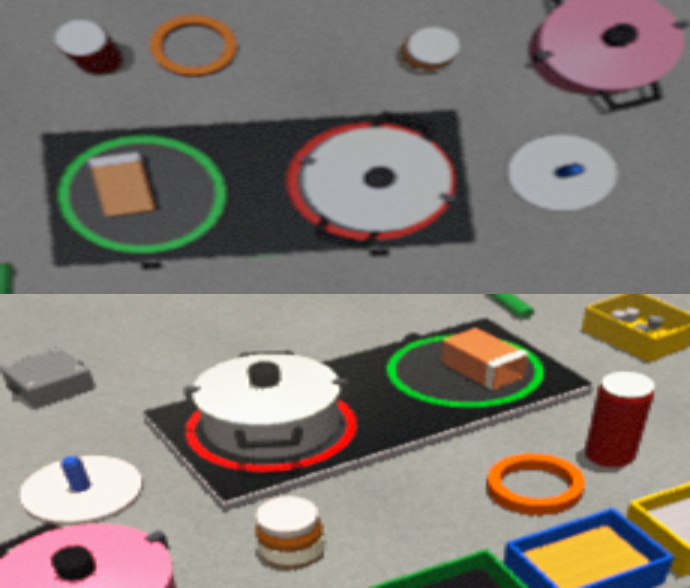

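The crop confirms there is one copper cup on the green ring, one steel pot on the red ring and one blue-pegged white stand, so the pink pot is left alone. Plan: grip the cup with the tool tilted about 45° forward. Half a roll of the tool then puts the mouth down.

Request:
arm_command --moves '[1,-38,-36,-2,0,0,0,1,-46,-43,-3,0,0,0,1,-46,-43,-3,0,0,0,1,-46,-43,-3,0,0,0,1,-46,-43,-3,0,0,0,1,-46,-43,-3,0,0,0,1,-46,-43,-3,0,0,0,1,-46,-43,0,0,0,0]' --newtons 60

```text
clock: 1.9
tcp_pos: [0.4167, 0.1108, 0.2518]
orientation: [0.001, 0.163, 0.987, 0.0]
wrist_force: [0.7, 1.0, -0.3]
finger_gap: 0.0848
grip_force: 0.0
```

Request:
arm_command --moves '[1,0,0,0,0,0,-0.17,1,0,0,0,0,0,-0.17,1,0,0,0,0,0,-0.17,1,0,0,0,0,0,0]'

```text
clock: 2.4
tcp_pos: [0.4158, 0.1126, 0.2512]
orientation: [0.0, -0.09, 0.996, 0.0]
wrist_force: [-0.5, 0.4, -0.1]
finger_gap: 0.0856
grip_force: 0.0
```

```bash
cat >> h.py <<'E'
def wlook(f):
    st=get_state(); p,d=read_camera('wrist'); c=cam('wrist',st); np.savez(f,p=p,d=d); cv2.imwrite(f'pics/{f}.png',p)
    return st,p,cloud(d,c),c
E
python3 - <<'E'
from h import *
st,p,P,c=wlook('w1'); print(st['clock'],st['joint_pos'].round(3),st['tcp_pos'].round(4),q2R(st['orientation']).round(3))
X,Y,Z=P[...,0],P[...,1],P[...,2]
hsv=cv2.cvtColor(p,cv2.COLOR_BGR2HSV);H,S,V=[hsv[...,i].astype(int) for i in range(3)]
m=(X>.45)&(X<.63)&(Y>.06)&(Y<.2)&(Z>.07)&(Z<.09);print('cup',m.sum(),np.median(Z[m]),cv2.minAreaRect(P[m][:,:2].astype(np.float32)*1000))
w=m&(S<70)&(V>120);o=m&(S>110);print(P[w].mean(0),P[o].mean(0))
m=(abs(H-62)<15)&(S>120)&(V>60)&(np.hypot(X-.525,Y-.108)<.12)&(np.hypot(X-.525,Y-.108)>.06);Q=P[m];print('plate z',np.median(Q[:,2]),len(Q))
A=np.c_[2*Q[:,:2],np.ones(len(Q))];print('green',np.linalg.lstsq(A,(Q[:,:2]**2).sum(1),rcond=None)[0][:2])
E
```

```text
2.4 [ 0.078  0.027 -0.252  1.291  0.    -0.102] [0.4158 0.1126 0.2512] [[-0.984 -0.179  0.   ]
 [-0.179  0.984  0.   ]
 [-0.     0.    -1.   ]]
cup 2611 0.07850886685755248 ((535.9502563476562, 120.84152221679688), (90.08615112304688, 51.7490348815918), 10.76320743560791)
[0.57400427 0.12811062 0.07889864] [0.52736381 0.11954088 0.07826514]
plate z 0.026872575147242173 2529
green [0.52380065 0.10464943]
```

View pics/w1.png

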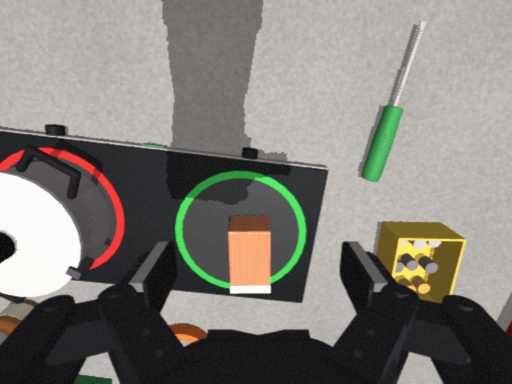

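The wrist view shows the cup between the fingers at (250,255), yawed as measured, with a 78 mm top. Now I'll tilt the tool.

Request:
arm_command --moves '[1,0,0,0,0,-0.183,0,1,0,0,0,0,-0.183,0,1,0,0,0,0,-0.183,0,1,0,0,0,0,-0.183,0,1,0,0,0,0,0,0]'

```text
clock: 3.08
tcp_pos: [0.4086, 0.1127, 0.2432]
orientation: [0.352, -0.084, 0.932, 0.033]
wrist_force: [-0.4, -0.4, -0.8]
finger_gap: 0.0855
grip_force: 0.0
```

```bash
cat > g.py <<'E'
from h import *
s=get_state();M=q2R(s['orientation']);t=s['tcp_pos'];print(s['clock'],s['joint_pos'].round(3),t.round(4));print(M.round(3))
E
python3 - <<'E'
from g import *
z=M[:,2];a=np.radians(10.6);G=np.array([.5363-.012*np.cos(a),.122-.012*np.sin(a),.053]);T=G+.023*z
pre=T-.11*z
print('to pre',(M.T@(pre-t)*1000).round(1),'to T',(M.T@(T-t)*1000).round(1),T,pre)
E
```

```text
3.075 [-0.017 -0.575 -0.938  0.496  0.132 -0.146] [0.4086 0.1127 0.2432]
[[-0.739 -0.179  0.65 ]
 [-0.132  0.984  0.121]
 [-0.661  0.003 -0.75 ]]
to pre [ 39.1 -14.5 131.9] to T [ 39.1 -14.5 241.9] [0.53944913 0.12257463 0.03573945] [0.46797615 0.10926918 0.11828991]
```

Request:
arm_command --moves '[1,9,-5,50,0,0,0,1,15,-5,41,0,0,0,1,15,-4,40,0,0,0,1,0,0,0,0,0,0]'

```text
clock: 3.58
tcp_pos: [0.4937, 0.1122, 0.146]
orientation: [0.341, -0.085, 0.936, 0.032]
wrist_force: [-0.4, 0.2, -0.6]
finger_gap: 0.0859
grip_force: 0.0
```

```bash
python3 - <<'E'
from g import *
z=M[:,2];a=np.radians(10.6);G=np.array([.5363-.012*np.cos(a),.122-.012*np.sin(a),.053]);T=G+.023*z
print('to T',(M.T@(T-t)*1000).round(1),T)
st,p,P,c=wlook('w2')
hsv=cv2.cvtColor(p,cv2.COLOR_BGR2HSV);H,S=hsv[...,0].astype(int),hsv[...,1]
L=(P-t)@M
o=(H<20)&(S>90)&(P[...,2]>.04)&(P[...,2]<.09)&(np.hypot(P[...,0]-.536,P[...,1]-.122)<.06)
Q=L[o];print(o.sum(),Q.min(0).round(4),Q.max(0).round(4), np.percentile(Q[:,1],[2,98]),P[o].max(0),P[o].min(0))
E
```

```text
3.575 [-0.011 -0.216 -1.017  0.081  0.125 -0.147] [0.4937 0.1122 0.146 ]
[[-0.753 -0.181  0.632]
 [-0.137  0.984  0.118]
 [-0.643  0.003 -0.766]]
to T [ 35.6   1.7 114.6] [0.53904749 0.12251071 0.03538974]
6274 [-0.0143 -0.0252  0.0499] [0.0692 0.027  0.1012] [-0.02394203  0.02582233] [0.57187556 0.15206479 0.07975498] [0.48645317 0.08739307 0.04001664]
```

View pics/w2.png

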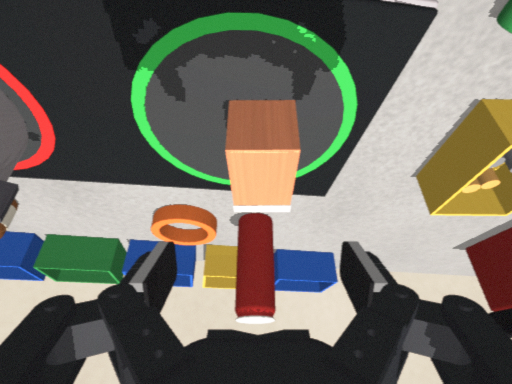

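```bash
cat > k.py <<'E'
import numpy as np
from scipy.optimize import least_squares
from scipy.spatial.transform import Rotation as R
def fk(q,k):
    r0,h,l1,l2,e,L,dy=k[:7]; m=k[7] if len(k)>7 else 0
    b=q[1]-q[2]; p=b+q[3]
    # wrist plane pos (r,y,z); j5 offset m along the forearm-wrist link before j5
    dirp=np.array([np.cos(p),0,-np.sin(p)]); ydir=np.array([0,1.,0]); xdir=np.cross(ydir,dirp)
    A=np.c_[xdir,ydir,dirp]@R.from_euler('x',k[8]*q[4]).as_matrix()@R.from_euler('z',k[9]*q[5]).as_matrix()
    w=np.array([r0+l1*np.sin(q[1])+l2*np.cos(b)+e*np.sin(b),dy,h+l1*np.cos(q[1])-l2*np.sin(b)+e*np.cos(b)])+m*dirp
    Z=R.from_euler('z',q[0]).as_matrix()
    return Z@(w+L*A[:,2]),Z@A
E
python3 - <<'E'
from k import *; from g import *
D=[([1.10337,.313188,.046061,1.30359,0,1.431197],[.18516,.5444,.23131]),([.078,.027,-.252,1.291,0,-.102],[.4158,.1126,.2512]),([-.017,-.575,-.938,.496,.132,-.146],[.4086,.1127,.2432]),([-.011,-.216,-1.017,.081,.125,-.147],[.4937,.1122,.146])]
for s5 in(1,-1):
    f=lambda k:np.r_[np.concatenate([fk(q,np.r_[k[:8],s5,-1])[0]-x for q,x in D]),1e-3*(k[:8]-k0)]
    k0=np.array([0,.3,.4,.4,0,.15,.08,.1])
    o=least_squares(f,k0);print(s5,o.x.round(4),np.abs(o.fun[:12]).max(),fk(D[3][0],np.r_[o.x,s5,-1])[1].round(3).tolist())
    np.save(f'k{s5}',np.r_[o.x,s5,-1])
E
```

```text
3.625 [-0.011 -0.22  -1.018  0.082  0.126 -0.147] [0.4929 0.1123 0.147 ]
[[-0.752 -0.181  0.634]
 [-0.137  0.983  0.118]
 [-0.645  0.002 -0.765]]
1 [ 0.0021  0.2381  0.5239  0.4079  0.0489 -0.3007  0.08    0.7446] 0.0026596588981940006 [[-0.75, 0.202, 0.629], [0.154, 0.979, -0.132], [-0.643, -0.002, -0.766]]
-1 [4.000e-04 2.330e-01 5.186e-01 4.091e-01 5.550e-02 3.020e-01 7.990e-02
 1.388e-01] 0.00018385754816974131 [[-0.774, 0.045, 0.632], [0.154, 0.981, 0.118], [-0.615, 0.188, -0.766]]
```

```bash
cat >> k.py <<'E'
K=np.load('k-1.npy'); K[9]=1
lo=np.array([-2.76,-.86,-1.03,-2.2,-1.47,-3.14])+.02; hi=np.array([2.76,1.69,1.26,2.34,1.5,3.14])-.02
def ik(T,A,q0):
    best=None
    for s in q0:
        o=least_squares(lambda q:np.r_[(fk(q,K)[0]-T)*10,(fk(q,K)[1]-A).ravel()],np.clip(s,lo+.01,hi-.01),bounds=(lo,hi))
        e=np.linalg.norm(fk(o.x,K)[0]-T)*1000; ea=np.linalg.norm(fk(o.x,K)[1]-A)
        if best is None or e+100*ea<best[1]+100*best[2]: best=(o.x.round(2),e.round(1),ea.round(3))
    return best
def As(d,a):
    z=np.array([np.cos(d)*np.cos(a),np.cos(d)*np.sin(a),-np.sin(d)]);y=np.array([-np.sin(a),np.cos(a),0]);return np.c_[np.cross(y,z),y,z]
def Ae(d,f):
    z=np.array([np.sin(d)*np.cos(f),np.sin(d)*np.sin(f),-np.cos(d)]);x=(np.cos(d)*z-np.array([0,0,-1]))/np.sin(d);return np.c_[x,np.cross(z,x),z]
E
python3 - <<'E'
from k import *
a=np.radians(10.6);C=np.array([.5363,.122,.053])
S=[np.array([.0,.3,-.5,.5,0,x]) for x in(0,)]
print(fk([-.011,-.216,-1.017,.081,.125,-.147],K)[1].round(3))
peg=np.array([.553,-.368,.012])
for dd in(42,48,54,60,66,72,78):
    d=np.radians(dd)
    off=-.012; G=C+off*np.array([np.cos(a),np.sin(a),0]);A=As(d,a)
    r=[ik(G+.023*A[:,2]+np.array([0,0,u]),A,S) for u in(0,.1)]
    print(dd,'start',*r)
    for f in range(-120,121,30):
        fr=np.radians(f);B=Ae(d,fr);Te=peg+[0,0,.057]+.023*B[:,2]
        r=[ik(Te+[0,0,u],B,[np.array([-.7,.3,-.5,.5,s,x]) for x in(3,-3) for s in(0.5,-.5)]) for u in(0,.09)]
        if max(i[1]+100*i[2] for i in r)<12: print('   end',f,*r)
E
```

```text
[[-0.754 -0.181  0.632]
 [-0.137  0.984  0.118]
 [-0.643  0.002 -0.766]]
42 start (array([ 0.03,  0.14, -1.01, -0.22,  0.1 , -0.13]), np.float64(8.9), np.float64(0.275)) (array([ 0.01, -0.1 , -1.01, -0.1 ,  0.12, -0.13]), np.float64(3.4), np.float64(0.105))
   end -120 (array([-0.43,  0.7 ,  0.01,  0.97, -0.73, -1.44]), np.float64(0.0), np.float64(0.0)) (array([-0.43,  0.62,  0.11,  1.15, -0.73, -1.44]), np.float64(0.0), np.float64(0.0))
   end -90 (array([-0.45,  0.46, -0.45,  0.28, -0.64, -2.15]), np.float64(0.0), np.float64(0.0)) (array([-0.45,  0.35, -0.36,  0.48, -0.64, -2.15]), np.float64(0.0), np.float64(0.0))
   end -60 (array([-0.58,  0.34, -0.75, -0.2 , -0.31, -2.78]), np.float64(0.0), np.float64(0.0)) (array([-0.58,  0.19, -0.66,  0.05, -0.31, -2.78]), np.float64(0.0), np.float64(0.0))
   end -30 (array([-0.78,  0.31, -0.83, -0.28,  0.17,  2.95]), np.float64(0.0), np.float64(0.0)) (array([-0.78,  0.14, -0.73, -0.01,  0.17,  2.95]), np.float64(0.0), np.float64(0.0))
   end 0 (array([-0.94,  0.36, -0.65,  0.07,  0.57,  2.35]), np.float64(0.0), np.float64(0.0)) (array([-0.94,
[... 7949 characters left out ...]
76, -0.74, -0.9 , -1.2 , -2.57]), np.float64(0.0), np.float64(0.0)) (array([-0.31,  0.56, -0.73, -0.69, -1.2 , -2.57]), np.float64(0.0), np.float64(0.0))
   end 0 (array([-1.09,  0.8 , -1.01, -1.37,  1.05,  2.76]), np.float64(0.0), np.float64(0.0)) (array([-1.09,  0.52, -1.01, -1.1 ,  1.05,  2.76]), np.float64(0.1), np.float64(0.002))
   end 30 (array([-1.14,  0.85, -0.18,  0.97,  1.34,  1.13]), np.float64(0.0), np.float64(0.0)) (array([-1.14,  0.72, -0.15,  1.12,  1.34,  1.13]), np.float64(0.0), np.float64(0.0))
   end 60 (array([-1.08,  1.28,  0.64,  2.11,  0.98,  0.33]), np.float64(0.0), np.float64(0.0)) (array([-1.08,  1.18,  0.63,  2.22,  0.98,  0.33]), np.float64(0.0), np.float64(0.0))
```

Request:
arm_command --moves '[1,0,0,0,0,0.17,0,1,0,0,0,0,0,0,1,0,0,0,0,0,0]'

```text
clock: 4.0
tcp_pos: [0.4925, 0.1125, 0.1493]
orientation: [0.266, -0.088, 0.96, 0.025]
wrist_force: [0.2, 0.1, 1.0]
finger_gap: 0.0852
grip_force: 0.0
```

```bash
cat > s.py <<'E'
from g import *; from k import As
a=np.radians(10.6);C=np.array([.5363,.122,.053]);A=As(np.radians(60),a)
G=C-.012*np.array([np.cos(a),np.sin(a),0]);T=G+.023*A[:,2]
print('rot',R.from_matrix(M.T@A).as_rotvec().round(3),'T now axes',(M.T@(T-t)*1000).round(1),'after rot',(A.T@(T-t)*1000).round(1))
E
python3 s.py
```

```text
4.0 [ 0.012 -0.157 -0.848  0.346  0.088 -0.147] [0.4925 0.1125 0.1493]
[[-0.843 -0.182  0.507]
 [-0.156  0.983  0.094]
 [-0.515  0.    -0.857]]
rot [-0.001  0.018 -0.002] T now axes [ 21.9   1.3 122.4] after rot [ 19.7   1.3 122.8]
```

Request:
arm_command --moves '[1,0,0,0,0,0.018,0,1,20,1,30,0,0,0,1,0,0,33,0,0,0,1,0,0,20,0,0,0,1,0,0,0,0,0,0]'

```text
clock: 4.62
tcp_pos: [0.5118, 0.1175, 0.0633]
orientation: [0.253, -0.088, 0.963, 0.024]
wrist_force: [-0.4, 0.0, -0.5]
finger_gap: 0.0854
grip_force: 0.0
```

```bash
python3 - <<'E'
from s import *
E
```

```text
4.625 [ 0.028  0.04  -0.921  0.102  0.077 -0.134] [0.5118 0.1175 0.0633]
[[-0.857 -0.182  0.483]
 [-0.158  0.983  0.091]
 [-0.491  0.002 -0.871]]
rot [ 0.    -0.01  -0.003] T now axes [-6.4 -0.1 38.3] after rot [-6.  -0.1 38.4]
```

Request:
arm_command --moves '[1,-6,0,8,0,-0.01,0,1,0,0,15,0,0,0,1,0,0,15,0,0,0,1,0,0,0,0,0,0]'

```text
clock: 5.12
tcp_pos: [0.5371, 0.1221, 0.0349]
orientation: [0.259, -0.088, 0.962, 0.024]
wrist_force: [0.1, -0.6, -0.5]
finger_gap: 0.0853
grip_force: 0.0
```

```bash
python3 - <<'E'
from s import *
print(s['wrist_force'])
E
```

```text
5.125 [ 0.037  0.142 -0.918 -0.011  0.074 -0.126] [0.5371 0.1221 0.0349]
[[-0.85  -0.182  0.494]
 [-0.157  0.983  0.092]
 [-0.502  0.001 -0.865]]
rot [-0.     0.003 -0.002] T now axes [2.1 0.1 0.9] after rot [2.1 0.1 0.9]
[ 0.11536817 -0.56172545 -0.54435628]
```

Good. Closing, then a small lift.

Request:
arm_command --moves '[0.2,0,0,0,0,0,0,-0.2,0,0,0,0,0,0,-1,0,0,0,0,0,0,-1,0,0,0,0,0,0,-1,0,0,0,0,0,0,-1,0,0,0,0,0,0]' --newtons 50

```text
clock: 5.88
tcp_pos: [0.5375, 0.1224, 0.036]
orientation: [0.26, -0.088, 0.961, 0.025]
wrist_force: [-3.3, 1.0, 6.5]
finger_gap: 0.0514
grip_force: 42.5
```

```bash
python3 -c "
from g import *
print(s['finger_gap'],s['grip_force'],s['wrist_force'])
print('up 100mm in tool',(M.T@[0,0,100]).round(1))"
```

```text
5.875 [ 0.037  0.141 -0.918 -0.01   0.075 -0.126] [0.5375 0.1224 0.036 ]
[[-0.849 -0.182  0.495]
 [-0.157  0.983  0.093]
 [-0.504  0.001 -0.864]]
0.051446371900117874 42.54781901836395 [-3.27994507  0.97726734  6.50468092]
up 100mm in tool [-50.4   0.1 -86.4]
```

Request:
arm_command --moves '[-1,-5,0,-9,0,0,0,-1,-10,0,-17,0,0,0,-1,-25,0,-43,0,0,0,-1,-25,0,-43,0,0,0,-1,-25,0,-43,0,0,0,-1,-20,0,-34,0,0,0,-1,0,0,0,0,0,0]'

```text
clock: 6.75
tcp_pos: [0.5391, 0.1218, 0.2588]
orientation: [0.263, -0.088, 0.961, 0.024]
wrist_force: [0.3, -0.5, -1.6]
finger_gap: 0.0514
grip_force: 44.0
```

```bash
python3 - <<'E'
from g import *; from k import *
print(s['finger_gap'],s['grip_force'],s['wrist_force'])
f=np.radians(20);B=Ae(np.radians(60),f);peg=np.array([.553,-.368,.012])
Te=peg+[0,0,.057]+.023*B[:,2]
rv=R.from_matrix(M.T@B).as_rotvec();print('rot',rv,np.linalg.norm(rv))
H=Te+[0,0,.16]
for w in np.linspace(0,1,6):
    A=M@R.from_rotvec(rv*w).as_matrix(); Tm=t+(H-t)*w; print(w,Tm.round(3),ik(Tm,A,[np.array([-.6*w,.3,-.5,.5,w*.7,w*2.2-.1])]))
st,p,P,c=wlook('w3')
E
```

```text
6.75 [ 0.036 -0.151 -0.548  0.644  0.074 -0.127] [0.5391 0.1218 0.2588]
[[-0.847 -0.182  0.5  ]
 [-0.157  0.983  0.092]
 [-0.509 -0.    -0.861]]
0.051413860379376154 44.006427526474 [ 0.34573472 -0.45294081 -1.63387695]
rot [-0.76714017  0.17906448  2.9206566 ] 3.0250294437220377
0.0 [0.539 0.122 0.259] (array([ 0.04, -0.15, -0.55,  0.64,  0.07, -0.13]), np.float64(0.0), np.float64(0.0))
0.2 [0.546 0.025 0.251] (array([-0.32, -0.11, -0.53,  0.74,  0.39,  0.12]), np.float64(0.0), np.float64(0.0))
0.4 [ 0.552 -0.071  0.242] (array([-0.62,  0.01, -0.47,  0.83,  0.65,  0.38]), np.float64(0.0), np.float64(0.0))
0.6000000000000001 [ 0.559 -0.168  0.234] (array([-0.84,  0.16, -0.41,  0.88,  0.84,  0.72]), np.float64(0.0), np.float64(0.0))
0.8 [ 0.565 -0.265  0.226] (array([-0.99,  0.27, -0.37,  0.84,  0.97,  1.19]), np.float64(0.0), np.float64(0.0))
1.0 [ 0.572 -0.361  0.218] (array([-1.09,  0.33, -0.36,  0.65,  1.03,  1.83]), np.float64(0.0), np.float64(0.0))
```

View pics/w3.png

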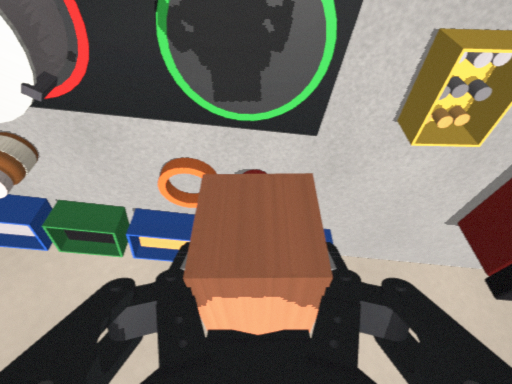

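The cup is held with its closed end facing the wrist camera at (260,225).

```bash
python3 - <<'E'
from g import *; from k import *
z=np.load('w3.npz');P=cloud(z['d'],cam('wrist',s));L=(P-t)@M*1000
Q=L[185:265,215:300].reshape(-1,3);Q=Q[~np.isnan(Q[:,0])];c=Q.mean(0);n=np.linalg.svd(Q-c)[2][2];n*=np.sign(n[0]) ;print('bottom c',c.round(1),'n',n.round(3),'angle from x to -z deg',np.degrees(np.arctan2(-n[2],n[0])))
hsv=cv2.cvtColor(z['p'],cv2.COLOR_BGR2HSV);m=(hsv[...,0]<20)&(hsv[...,1]>90);v,u=np.nonzero(m[170:280,185:335]);
Q=L[170:280,185:335][m[170:280,185:335]];e=(Q-c)@n;Q=Q[abs(e)<2];print(np.nanpercentile(Q,[1,99],axis=0).round(1))
f=np.radians(20);B=Ae(np.radians(60),f);rv=R.from_matrix(M.T@B).as_rotvec()
for T in([.54,.12,.28],[.55,-.15,.28],[.55,-.3,.28]):
  print(T,[float(x[1]+100*x[2]) for x in (ik(np.array(T),M@R.from_rotvec(rv*w).as_matrix(),[np.array([-.6*w,.3,-.5,.5,w*.7,w*2.2-.1])]) for w in np.linspace(0,1,6))])
E
```

```text
6.8 [ 0.036 -0.149 -0.552  0.644  0.074 -0.127] [0.5375 0.1218 0.2555]
[[-0.849 -0.182  0.496]
 [-0.157  0.983  0.092]
 [-0.504  0.    -0.863]]
bottom c [ 29.5  -2.4 -39.4] n [ 0.866 -0.007 -0.5  ] angle from x to -z deg 29.99382410464847
[[ 17.1 -27.6 -59.7]
 [ 43.4  23.  -15.3]]
[0.54, 0.12, 0.28] [0.0, 0.0, 0.0, 0.0, 0.0, 3.8000000000000003]
[0.55, -0.15, 0.28] [0.0, 0.0, 0.0, 0.0, 0.0, 0.0]
[0.55, -0.3, 0.28] [0.0, 0.0, 0.0, 0.0, 0.0, 0.0]
```

Request:
arm_command --moves '[-1,3,-30,-6,0,0,0,-1,3,-54,-10,0,0,0,-1,3,-54,-10,0,0,0,-1,3,-54,-10,0,0,0,-1,3,-50,-9,0,0,0,-1,0,-28,-4,0,0,0]'

```text
clock: 7.55
tcp_pos: [0.5481, -0.1527, 0.2858]
orientation: [0.257, -0.086, 0.962, 0.025]
wrist_force: [-0.0, 1.1, -2.3]
finger_gap: 0.0516
grip_force: 43.9
```

Request:
arm_command --moves '[-1,0,0,0,-0.045,0.01,0.172,-1,0,0,0,-0.045,0.01,0.172,-1,0,0,0,-0.045,0.01,0.172,-1,0,0,0,-0.045,0.01,0.172,-1,0,0,0,-0.045,0.01,0.172,-1,0,0,0,-0.045,0.01,0.172,-1,0,0,0,-0.045,0.01,0.172,-1,0,0,0,-0.045,0.01,0.172]'

```text
clock: 8.55
tcp_pos: [0.5483, -0.15, 0.2856]
orientation: [0.128, 0.5, 0.787, 0.338]
wrist_force: [-0.5, -0.2, -1.4]
finger_gap: 0.0514
grip_force: 44.0
```

Request:
arm_command --moves '[-1,0,0,0,-0.045,0.01,0.172,-1,0,0,0,-0.045,0.01,0.172,-1,0,0,0,-0.045,0.01,0.172,-1,0,0,0,-0.045,0.01,0.172,-1,0,0,0,-0.045,0.01,0.172,-1,0,0,0,-0.045,0.01,0.172,-1,0,0,0,-0.045,0.01,0.172,-1,0,0,0,-0.045,0.01,0.172]'

```text
clock: 9.55
tcp_pos: [0.5482, -0.1498, 0.2853]
orientation: [-0.063, 0.842, 0.229, 0.485]
wrist_force: [-0.6, 0.4, -1.4]
finger_gap: 0.0519
grip_force: 44.0
```

```bash
cat > e.py <<'E'
from g import *; from k import Ae
print(s['finger_gap'],s['wrist_force'].round(1))
n=np.array([.866,-.003,-.5]);n/=np.linalg.norm(n); bc=np.array([28.6,-.5,-39.5])/1000
B=Ae(np.radians(60),np.radians(20))
up=M@n; bot=t+M@bc; mouth=bot-.09*up; print('up',up.round(3),'bot',bot.round(4),'mouth',mouth.round(4))
print('rot to B',R.from_matrix(M.T@B).as_rotvec().round(3))
E
python3 e.py
```

```text
9.55 [-0.875 -0.081 -0.671  0.529  0.953  1.972] [ 0.5482 -0.1498  0.2853]
[[ 0.425  0.446  0.788]
 [ 0.323 -0.887  0.329]
 [ 0.846  0.115 -0.521]]
0.051892544611902236 [-0.6  0.4 -1.4]
up [-0.028  0.118  0.993] bot [ 0.529  -0.153   0.3301] mouth [ 0.5315 -0.1637  0.2407]
rot to B [-0.041  0.022  0.159]
```

Request:
arm_command --moves '[-1,0,0,0,-0.041,0.022,0.159,-1,-20,53,-5,0,0,0,-1,-20,53,-5,0,0,0,-1,-20,53,-4,0,0,0,-1,-20,52,-4,0,0,0,-1,0,0,0,0,0,0,-1,0,0,0,0,0,0]'

```text
clock: 10.42
tcp_pos: [0.5699, -0.367, 0.227]
orientation: [-0.087, 0.852, 0.153, 0.493]
wrist_force: [0.0, 1.0, -1.2]
finger_gap: 0.0515
grip_force: 44.0
```

```bash
python3 - <<'E'
from e import *
st,p,P,c=wlook('w4')
hsv=cv2.cvtColor(p,cv2.COLOR_BGR2HSV);S,V=hsv[...,1],hsv[...,2]
X,Y,Z=P[...,0],P[...,1],P[...,2]
m=(np.hypot(X-.553,Y+.368)<.08)&(abs(Z-.012)<.007);print('disc w',m.sum(),P[m].min(0),P[m].max(0),np.median(Z[m]))
for n2 in('scene','top'):
    q,d=read_camera(n2);cv2.imwrite(f'pics/{n2}2.png',q);np.savez(n2+'2',p=q,d=d)
q=cv2.imread('pics/scene2.png');cv2.imwrite('pics/c2.png',np.hstack([cv2.resize(q[150:310,80:280],None,fx=2,fy=2.4),cv2.resize(p,(392,384))]))
E
```

```text
10.425 [-1.094  0.332 -0.334  0.692  1.035  1.813] [ 0.5699 -0.367   0.227 ]
[[ 0.467  0.346  0.814]
 [ 0.176 -0.938  0.299]
 [ 0.867  0.003 -0.499]]
0.051482911314880246 [ 0.   1.  -1.2]
up [-0.003  0.006  1.   ] bot [ 0.5509 -0.3733  0.2715] mouth [ 0.5512 -0.3738  0.1815]
rot to B [-0.002 -0.001  0.005]Traceback (most recent call last):
  File "<stdin>", line 5, in <module>
    return umr_minimum(a, axis, None, out, keepdims, initial, where)
ValueError: zero-size array to reduction operation minimum which has no identity
```

```bash
python3 - <<'E'
from e import *
w=cv2.imread('pics/w4.png')
im=[]
for n2 in('scene','top'):
    q,d=read_camera(n2);c=cam(n2);P=cloud(d,c);X,Y,Z=[P[...,i] for i in range(3)]
    b=(np.hypot(X-.551,Y+.372)<.06)
    hsv=cv2.cvtColor(q,cv2.COLOR_BGR2HSV);H,S,V=[hsv[...,i].astype(int) for i in range(3)]
    m=b&(H<22)&(S>90)&(abs(Z-.2715)<.012);Q=P[m]
    if len(Q): print(n2,'cup top',len(Q),Q.mean(0).round(4),((Q.min(0)+Q.max(0))/2).round(4),np.ptp(Q,0).round(3))
    m=b&(H<22)&(S>90)&(Z>.18)&(Z<.28);Q=P[m];print('cup all',len(Q),Q.min(0),Q.max(0))
    f,cx,cy,M2,e=c
    g=lambda p:(M2.T@(p-e)) 
    for p3 in(bot,mouth,np.array([.5525,-.37,.072]),np.array([.5525,-.37,.012])):
        v=g(p3);u=(v[0]/v[2]*f+cx,v[1]/v[2]*f+cy);print(np.round(u,1));cv2.drawMarker(q,tuple(int(round(a)) for a in u),(255,0,255),0,5,1)
    im.append(q)
cv2.imwrite('pics/c2.png',np.hstack([cv2.resize(im[0][150:300,100:230],(390,450)),cv2.resize(im[1][150:300,300:430],(390,450))]))
E
```

```text
10.475 [-1.094  0.33  -0.334  0.692  1.035  1.813] [ 0.5701 -0.3666  0.228 ]
[[ 0.466  0.347  0.814]
 [ 0.177 -0.938  0.298]
 [ 0.867  0.005 -0.499]]
0.051585977391256845 [ 0.3  1.  -2.2]
up [-0.004  0.007  1.   ] bot [ 0.5511 -0.3728  0.2725] mouth [ 0.5515 -0.3734  0.1825]
rot to B [-0.002 -0.002  0.007]
scene cup top 365 [ 0.5603 -0.3713  0.271 ] [ 0.5478 -0.3712  0.2681] [0.081 0.067 0.017]
cup all 793 [ 0.4982465  -0.4046348   0.19485168] [ 0.59132777 -0.33783543  0.27662187]
[138.  186.9]
[144.9 211.8]
[153.8 238.4]
[157.5 251.6]
top cup top 386 [ 0.5565 -0.3686  0.2732] [ 0.5572 -0.3718  0.2695] [0.063 0.07  0.018]
cup all 414 [ 0.5259027  -0.40794648  0.20105918] [ 0.58850092 -0.33685649  0.27875345]
[383.4 183.7]
[373.4 186.8]
[361.8 189.8]
[356.9 191.4]
```

View pics/c2.png

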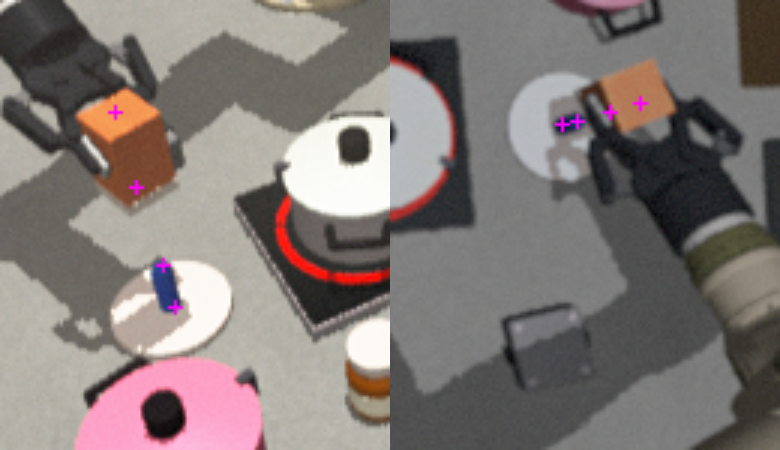

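The cup is upright over the peg (blue peg at scene crop (163,285), cup centre about (125,150)). Now I'll descend, stopping partway to check forces.

Request:
arm_command --moves '[-1,-20,-2,12,0,0,0.007,-1,-30,0,17,0,0,0,-1,-30,0,17,0,0,0,-1,-25,0,14,0,0,0,-1,-15,0,9,0,0,0,-1,0,0,0,0,0,0]'

```text
clock: 11.32
tcp_pos: [0.5699, -0.3647, 0.0905]
orientation: [-0.087, 0.852, 0.152, 0.493]
wrist_force: [0.3, 0.3, -0.9]
finger_gap: 0.0513
grip_force: 44.0
```

```bash
python3 e.py
```

```text
11.325 [-1.093  0.503 -0.481  0.371  1.035  1.82 ] [ 0.5699 -0.3647  0.0905]
[[ 0.468  0.345  0.814]
 [ 0.172 -0.939  0.299]
 [ 0.867  0.    -0.498]]
0.05126107379496032 [ 0.3  0.3 -0.9]
up [-0.003  0.002  1.   ] bot [ 0.551  -0.3711  0.135 ] mouth [ 0.5512 -0.3713  0.045 ]
rot to B [-0.002 -0.002  0.002]
```

Request:
arm_command --moves '[-1,-10,0,6,0,0,0,-1,-9,0,5,0,0,0,-1,-4,0,2,0,0,0,-1,-2,0,1,0,0,0,-1,-2,0,1,0,0,0,-1,0,0,0,0,0,0]'

```text
clock: 12.08
tcp_pos: [0.5698, -0.3669, 0.06]
orientation: [-0.086, 0.852, 0.151, 0.493]
wrist_force: [0.5, -0.0, -0.9]
finger_gap: 0.0517
grip_force: 44.0
```

```bash
python3 e.py
```

```text
12.075 [-1.095  0.553 -0.498  0.304  1.036  1.819] [ 0.5698 -0.3669  0.06  ]
[[ 0.467  0.343  0.815]
 [ 0.173 -0.939  0.297]
 [ 0.867  0.002 -0.498]]
0.05165780732919168 [ 0.5 -0.  -0.9]
up [-0.004  0.004  1.   ] bot [ 0.5508 -0.3732  0.1045] mouth [ 0.5511 -0.3736  0.0145]
rot to B [-0.    -0.002  0.003]
```

Request:
arm_command --moves '[-1,-1,0,0.6,0,0,0,-1,-1,0,0.6,0,0,0,-1,-1,0,0.6,0,0,0,-1,0,0,0,0,0,0]'

```text
clock: 12.58
tcp_pos: [0.57, -0.3669, 0.0573]
orientation: [-0.086, 0.852, 0.152, 0.494]
wrist_force: [-1.9, 1.0, 5.4]
finger_gap: 0.0516
grip_force: 44.4
```

```bash
python3 e.py
```

```text
12.575 [-1.095  0.558 -0.499  0.296  1.037  1.819] [ 0.57   -0.3669  0.0573]
[[ 0.466  0.344  0.815]
 [ 0.173 -0.939  0.297]
 [ 0.868  0.002 -0.497]]
0.051622045936065813 [-1.9  1.   5.4]
up [-0.005  0.004  1.   ] bot [ 0.551  -0.3732  0.1017] mouth [ 0.5514 -0.3735  0.0117]
rot to B [-0.    -0.004  0.003]
```

The rim is on the disc (5 N upward, mouth at 11.7 mm). Release and back off along the tool axis.

Request:
arm_command --moves '[-0.1,0,0,0,0,0,0,0.3,0,0,0,0,0,0,1,0,0,0,0,0,0,1,0,0,0,0,0,0,1,0,0,0,0,0,0,1,0,0,0,0,0,0]'

```text
clock: 13.32
tcp_pos: [0.5698, -0.3668, 0.0564]
orientation: [-0.086, 0.852, 0.152, 0.493]
wrist_force: [-0.3, 0.1, 0.5]
finger_gap: 0.0854
grip_force: 0.0
```

Request:
arm_command --moves '[1,0,0,-15,0,0,0,1,0,0,-40,0,0,0,1,0,0,-55,0,0,0,1,0,0,-30,0,0,0,1,0,0,0,0,0,0]'

```text
clock: 13.95
tcp_pos: [0.4548, -0.4108, 0.1274]
orientation: [-0.085, 0.852, 0.151, 0.494]
wrist_force: [0.0, -0.7, -0.4]
finger_gap: 0.0851
grip_force: 0.0
```

```bash
python3 - <<'E'
from e import *
im=[]
for n2 in('scene','top'):
    q,d=read_camera(n2);c=cam(n2);P=cloud(d,c);X,Y,Z=[P[...,i] for i in range(3)]
    b=(np.hypot(X-.551,Y+.37)<.06)
    hsv=cv2.cvtColor(q,cv2.COLOR_BGR2HSV);H,S,V=[hsv[...,i].astype(int) for i in range(3)]
    m=b&(H<22)&(S>90)&(abs(Z-.102)<.006);Q=P[m];print(n2,len(Q),np.median(Q[:,2]),((Q.min(0)+Q.max(0))/2).round(4),np.ptp(Q,0).round(3))
    m=(X>.4)&(X<.67)&(Y<0)&(Y>-.25)&(Z>.125)&(Z<.155)&(V<90);Q=P[m];print('knob',len(Q),Q.mean(0).round(4),((Q.min(0)+Q.max(0))/2).round(4),Z[m].max())
    im.append(q)
cv2.imwrite('pics/c3.png',np.hstack([cv2.resize(im[0][150:300,100:230],(390,450)),cv2.resize(im[1][150:300,300:430],(390,450))]))
from k import *
# plan to above knob, pointing down, yaw options
for yaw in(0,.5,1,1.57,2.2,2.6,3.1,-.5):
    x=-np.array([np.cos(yaw),np.sin(yaw),0]);z=np.array([0,0,-1.]);A=np.c_[x,np.cross(z,x),z]
    rv=R.from_matrix(M.T@A).as_rotvec();print(yaw,rv.round(3),np.linalg.norm(rv).round(2),ik(np.array([.54,-.15,.25]),A,[np.array([-.5,.3,-.2,1.3,0,a]) for a in(0,1.5)])[0])
E
```

```text
13.95 [-1.321  0.499 -0.358  0.878  1.041  1.377] [ 0.4548 -0.4108  0.1274]
[[ 0.467  0.341  0.816]
 [ 0.173 -0.94   0.293]
 [ 0.867  0.004 -0.498]]
0.08511372328664069 [ 0.  -0.7 -0.4]
up [-0.004  0.006  1.   ] bot [ 0.4358 -0.417   0.1718] mouth [ 0.4362 -0.4176  0.0818]
rot to B [ 0.004 -0.002  0.003]
scene 256 0.10201454653620895 [ 0.5562 -0.3725  0.1011] [0.066 0.062 0.01 ]
knob 83 [ 0.5446 -0.1538  0.1395] [ 0.5412 -0.1533  0.136 ] 0.14660434779008802
top 238 0.10162090858458739 [ 0.5589 -0.3698  0.1019] [0.057 0.059 0.011]
knob 71 [ 0.5374 -0.1473  0.1443] [ 0.5377 -0.1475  0.1436] 0.14887938979081583
0 [ 1.418 -0.243 -2.448] 2.84 [-0.41  0.28  0.05  1.34  0.   -0.41]
0.5 [-1.507 -0.121  2.605] 3.01 [-0.41  0.28  0.05  1.34  0.   -0.91]
1 [-1.273 -0.436  2.203] 2.58 [-0.41  0.28  0.05  1.34  0.   -1.41]
1.57 [-0.991 -0.7    1.719] 2.1 [-0.41  0.28  0.05  1.34  0.   -1.98]
2.2 [-0.669 -0.897  1.164] 1.62 [-0.41  0.28  0.05  1.34 -0.   -2.61]
2.6 [-0.462 -0.978  0.806] 1.35 [-0.41  0.28  0.05  1.34 -0.   -3.01]
3.1 [-0.2   -1.036  0.355] 1.11 [-0.41  0.28  0.05  1.34  0.    2.77]
-0.5 [ 1.181 -0.527 -2.036] 2.41 [-0.41  0.28  0.05  1.34  0.    0.09]
```

View pics/c3.png

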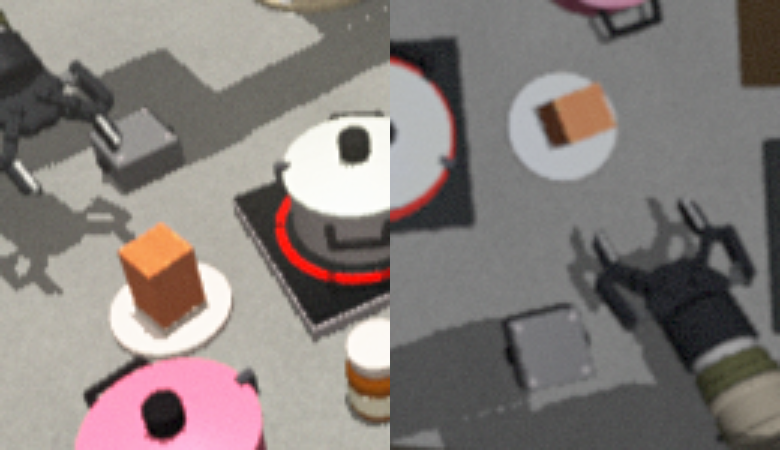

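The cup stands upright on the disc (top z 0.102, scene crop (160,270)), fingers clear. Next: rise, and turn the tool down for the knob.

Request:
arm_command --moves '[1,46,0,-27,0,0,0,1,46,0,-27,0,0,0,1,46,0,-27,0,0,0,1,0,0,0,0,0,0]'

```text
clock: 14.55
tcp_pos: [0.4558, -0.4089, 0.2899]
orientation: [-0.084, 0.852, 0.154, 0.494]
wrist_force: [0.1, -0.1, -1.0]
finger_gap: 0.0859
grip_force: 0.0
```

```bash
cat > d.py <<'E'
from g import *
yaw=-.3
x=-np.array([np.cos(yaw),np.sin(yaw),0]);z=np.array([0,0,-1.]);A=np.c_[x,np.cross(z,x),z]
rv=R.from_matrix(M.T@A).as_rotvec();print(rv.round(3),np.linalg.norm(rv))
E
python3 - <<'E'
from d import *
from k import *
for w in np.linspace(0,1,6): print(ik(t,M@R.from_rotvec(rv*w).as_matrix(),[s['joint_pos']*(1-w)+w*np.array([-.8,.3,-.2,1.3,0,-.6])]))
E
```

```text
14.55 [-1.318  0.334 -0.159  1.24   1.042  1.372] [ 0.4558 -0.4089  0.2899]
[[ 0.465  0.345  0.815]
 [ 0.18  -0.938  0.295]
 [ 0.867  0.01  -0.498]]
[ 1.276 -0.42  -2.196] 2.5746228052768085
(array([-1.32,  0.34, -0.16,  1.24,  1.04,  1.37]), np.float64(0.0), np.float64(0.0))
(array([-1.26,  0.51,  0.17,  1.62,  0.86,  0.77]), np.float64(0.0), np.float64(0.0))
(array([-1.17,  0.6 ,  0.42,  1.8 ,  0.64,  0.38]), np.float64(0.0), np.float64(0.0))
(array([-1.07,  0.62,  0.55,  1.83,  0.41,  0.07]), np.float64(0.0), np.float64(0.0))
(array([-0.96,  0.54,  0.5 ,  1.72,  0.19, -0.23]), np.float64(0.0), np.float64(0.0))
(array([-0.86,  0.38,  0.29,  1.48,  0.  , -0.56]), np.float64(0.0), np.float64(0.0))
```

Request:
arm_command --moves '[1,0,0,0,0.085,-0.028,-0.146,1,0,0,0,0.085,-0.028,-0.146,1,0,0,0,0.085,-0.028,-0.146,1,0,0,0,0.085,-0.028,-0.146,1,0,0,0,0.085,-0.028,-0.146,1,0,0,0,0.085,-0.028,-0.146,1,0,0,0,0.085,-0.028,-0.146,1,0,0,0,0.085,-0.028,-0.146]'

```text
clock: 15.55
tcp_pos: [0.4551, -0.408, 0.2835]
orientation: [-0.054, 0.6, 0.743, 0.292]
wrist_force: [0.6, 0.5, 0.3]
finger_gap: 0.0853
grip_force: 0.0
```

Request:
arm_command --moves '[1,0,0,0,0.085,-0.028,-0.146,1,0,0,0,0.085,-0.028,-0.146,1,0,0,0,0.085,-0.028,-0.146,1,0,0,0,0.085,-0.028,-0.146,1,0,0,0,0.085,-0.028,-0.146,1,0,0,0,0.085,-0.028,-0.146,1,0,0,0,0.085,-0.028,-0.146,1,0,0,0,0,0,0]'

```text
clock: 16.55
tcp_pos: [0.4552, -0.4061, 0.2853]
orientation: [-0.003, 0.152, 0.988, 0.005]
wrist_force: [0.1, -0.1, 0.2]
finger_gap: 0.0853
grip_force: 0.0
```

```bash
python3 - <<'E'
from d import *
print((A.T@(np.array([.46,-.16,.27])-t)*1000).round(1))
E
```

```text
16.55 [-0.862  0.389  0.285  1.478  0.003 -0.556] [ 0.4552 -0.4061  0.2853]
[[-0.954  0.301 -0.005]
 [ 0.301  0.954  0.011]
 [ 0.008  0.009 -1.   ]]
[ 0.009 -0.008 -0.006] 0.012883440759703291
[ 68.1 236.5  15.3]
```

Request:
arm_command --moves '[1,0,0,0,0.009,-0.008,-0.006,1,14,47,3,0,0,0,1,14,47,3,0,0,0,1,14,47,3,0,0,0,1,14,47,3,0,0,0,1,12,48,3,0,0,0,1,0,0,0,0,0,0,1,0,0,0,0,0,0]'

```text
clock: 17.55
tcp_pos: [0.4598, -0.1638, 0.2706]
orientation: [0.0, 0.151, 0.989, -0.001]
wrist_force: [1.7, -0.2, -0.1]
finger_gap: 0.0852
grip_force: 0.0
```

```bash
python3 - <<'E'
from d import *
st,p,P,c=wlook('w5')
X,Y,Z=[P[...,i] for i in range(3)]
hsv=cv2.cvtColor(p,cv2.COLOR_BGR2HSV);H,S,V=[hsv[...,i].astype(int) for i in range(3)]
m=(np.hypot(X-.54,Y+.15)<.05)&(Z>.137)&(Z<.155)&(V<100);Q=P[m];print('knob',len(Q),np.median(Z[m]),((Q.min(0)+Q.max(0))/2).round(4),Q.mean(0).round(4),np.ptp(Q,0).round(3))
m=(np.hypot(X-.54,Y+.15)<.12)&(Z>.1)&(Z<.112)&(S<60)&(V>110);Q=P[m];print('lid',len(Q),((Q.min(0)+Q.max(0))/2).round(4),np.ptp(Q,0).round(3))
E
```

```text
17.55 [-5.060e-01  1.340e-01 -8.700e-02  1.348e+00 -1.000e-03 -2.040e-01] [ 0.4598 -0.1638  0.2706]
[[-0.955  0.298  0.   ]
 [ 0.298  0.955 -0.002]
 [-0.001 -0.001 -1.   ]]
[-0.001  0.001 -0.002] 0.002871602614173229
knob 727 0.1452456982429281 [ 0.5357 -0.153   0.1422] [ 0.5339 -0.153   0.1448] [0.033 0.031 0.01 ]
lid 6554 [ 0.5364 -0.1534  0.1066] [0.156 0.155 0.011]
```

View pics/w5.png

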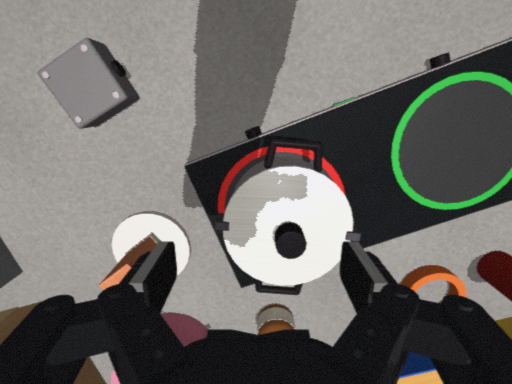

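Wrist view: the pot knob is at (290,240), the green ring at (462,140), and the cup is on the stand. Moving over the knob.

Request:
arm_command --moves '[1,-35,17,20,0,0,0,1,-35,17,40,0,0,0,1,0,0,40,0,0,0,1,0,0,30,0,0,0,1,0,0,10,0,0,0,1,0,0,0,0,0,0]'

```text
clock: 18.35
tcp_pos: [0.5363, -0.1526, 0.1307]
orientation: [-0.0, 0.151, 0.989, -0.001]
wrist_force: [0.3, -0.7, 0.2]
finger_gap: 0.0855
grip_force: 0.0
```

```bash
python3 - <<'E'
from d import *
print(s['wrist_force'].round(1),(M.T@(np.array([.537,-.152,.124])-t)*1000).round(1))
z=np.load('w5.npz');p=z['p'];st=dict(tcp_pos=np.array([.4598,-.1638,.2706]),orientation=[0,.151,.989,-.001])
c=cam('wrist',st);P=cloud(z['d'],c);hsv=cv2.cvtColor(p,cv2.COLOR_BGR2HSV);H,S=[hsv[...,i].astype(int) for i in(0,1)]
m=(abs(H-62)<15)&(S>120)&(np.hypot(P[...,0]-.524,P[...,1]-.107)<.12)&(np.hypot(P[...,0]-.524,P[...,1]-.107)>.06);v,u=np.nonzero(m)
Q=np.array([plane(a,b,.025,c) for a,b in zip(u,v)]);B=np.c_[2*Q[:,:2],np.ones(len(Q))];o=np.linalg.lstsq(B,(Q[:,:2]**2).sum(1),rcond=None)[0];print('green',o[:2],np.sqrt(o[2]+o[:2]@o[:2]))
m=((H<6)|(H>174))&(S>140)&(np.hypot(P[...,0]-.54,P[...,1]+.153)<.11)&(P[...,2]<.035)&(P[...,2]>.015);v,u=np.nonzero(m)
Q=np.array([plane(a,b,.025,c) for a,b in zip(u,v)]);B=np.c_[2*Q[:,:2],np.ones(len(Q))];o=np.linalg.lstsq(B,(Q[:,:2]**2).sum(1),rcond=None)[0];print('red',len(u),o[:2],np.sqrt(o[2]+o[:2]@o[:2]))
E
```

```text
18.35 [-4.210e-01  3.290e-01 -1.840e-01  1.058e+00 -1.000e-03 -1.170e-01] [ 0.5363 -0.1526  0.1307]
[[-0.954  0.299 -0.   ]
 [ 0.299  0.954 -0.001]
 [-0.    -0.001 -1.   ]]
[-0.001  0.    -0.003] 0.0033636728555099388
[ 0.3 -0.7  0.2] [-0.5  0.8  6.7]
green [0.52451756 0.10530639] 0.08961848258187387
red 1191 [ 0.54086728 -0.15517522] 0.09015820789662503
```

Request:
arm_command --moves '[1,0,1,6,0,0,0,0.3,0,0,0,0,0,0,-0.2,0,0,0,0,0,0,-1,0,0,0,0,0,0,-1,0,0,0,0,0,0,-1,0,0,0,0,0,0,-1,0,0,0,0,0,0,-1,0,0,0,0,0,0]' --newtons 40

```text
clock: 19.35
tcp_pos: [0.5371, -0.1509, 0.1257]
orientation: [0.001, 0.15, 0.989, -0.001]
wrist_force: [-1.6, 0.3, 5.5]
finger_gap: 0.0325
grip_force: 40.4
```

```bash
python3 - <<'E'
from d import *
print(s['wrist_force'].round(1),s['finger_gap'],s['grip_force'],(M.T@np.array([-.0117,.2586,0])*1000).round(1))
E
```

```text
19.35 [-4.170e-01  3.320e-01 -1.930e-01  1.043e+00 -1.000e-03 -1.160e-01] [ 0.5371 -0.1509  0.1257]
[[-0.955  0.297  0.002]
 [ 0.297  0.955 -0.002]
 [-0.002 -0.002 -1.   ]]
[-0.002  0.002 -0.001] 0.003203363242552553
[-1.6  0.3  5.5] 0.03250071703386894 40.371546149253845 [ 87.9 243.5  -0.6]
```

Request:
arm_command --moves '[-1,2,5,0,0,0,0,-1,3,9,0,0,0,0,-1,5,14,0,0,0,0,-1,5,14,0,0,0,0,-1,5,14,0,0,0,0,-1,5,14,0,0,0,0,-1,5,14,0,0,0,0,-1,5,14,0,0,0,0]'

```text
clock: 20.35
tcp_pos: [0.5333, -0.0468, 0.1257]
orientation: [0.002, 0.15, 0.989, -0.002]
wrist_force: [-0.1, -3.9, 5.9]
finger_gap: 0.0326
grip_force: 40.5
```

```bash
cat > t.py <<'E'
from d import *
print(s['wrist_force'].round(1),s['finger_gap'],s['grip_force'],(M.T@(np.array([.5371-.0117,-.1509+.2586,.1257])-t)*1000).round(1))
E
python3 t.py
```

```text
20.35 [-0.236  0.29  -0.252  1.025 -0.003  0.066] [ 0.5333 -0.0468  0.1257]
[[-0.955  0.297  0.003]
 [ 0.297  0.955 -0.004]
 [-0.004 -0.003 -1.   ]]
[-0.003  0.004 -0.002] 0.004871104880753956
[-0.1 -3.9  5.9] 0.03261110175712298 40.48622667789459 [ 53.4 145.2  -0.6]
```

Request:
arm_command --moves '[-1,5,14,0,0,0,0,-1,5,14,0,0,0,0,-1,5,14,0,0,0,0,-1,5,14,0,0,0,0,-1,5,14,0,0,0,0,-1,5,14,0,0,0,0,-1,5,14,0,0,0,0,-1,5,14,0,0,0,0]'

```text
clock: 21.35
tcp_pos: [0.5282, 0.0721, 0.1257]
orientation: [0.002, 0.15, 0.989, -0.002]
wrist_force: [0.2, -4.3, 7.9]
finger_gap: 0.0324
grip_force: 40.7
```

Request:
arm_command --moves '[-1,5,14,0,0,0,0,-1,5,10,0,0,0,0,-1,2,6,0,0,0,0,-1,1,3,0,0,0,0,-1,0,0,0,0,0,0]'

```text
clock: 21.98
tcp_pos: [0.5255, 0.1077, 0.1257]
orientation: [0.002, 0.15, 0.989, -0.001]
wrist_force: [0.2, -2.5, 8.0]
finger_gap: 0.0324
grip_force: 40.7
```

```bash
python3 t.py
```

```text
21.975 [ 0.054  0.293 -0.248  1.027 -0.003  0.355] [0.5255 0.1077 0.1257]
[[-0.955  0.296  0.003]
 [ 0.296  0.955 -0.002]
 [-0.004 -0.001 -1.   ]]
[-0.001  0.004 -0.001] 0.0039255139244700294
[ 0.2 -2.5  8. ] 0.032420461268431164 40.7075035572052 [ 0.1 -0.1 -0. ]
```

Request:
arm_command --moves '[-0.2,0,0,0,0,0,0,0.3,0,0,0,0,0,0,1,0,0,0,0,0,0,1,0,0,0,0,0,0,1,0,0,0,0,0,0,1,0,0,-10,0,0,0,1,0,0,-40,0,0,0,1,0,0,-50,0,0,0]'

```text
clock: 22.98
tcp_pos: [0.524, 0.1076, 0.2254]
orientation: [-0.001, 0.15, 0.989, -0.001]
wrist_force: [1.2, 0.4, -0.1]
finger_gap: 0.0857
grip_force: 0.0
```

Request:
arm_command --moves '[1,40,-12,-30,0,0,0,1,40,-12,-20,0,0,0,1,0,0,0,0,0,0,1,0,0,0,0,0,0]'

```text
clock: 23.48
tcp_pos: [0.4418, 0.1086, 0.275]
orientation: [0.001, 0.15, 0.989, -0.001]
wrist_force: [0.1, 0.2, 0.2]
finger_gap: 0.0853
grip_force: 0.0
```

```bash
python3 - <<'E'
from d import *
st,p,P,c=wlook('w6')
def fit(m,z,c):
    v,u=np.nonzero(m);Q=np.array([plane(a,b,z,c) for a,b in zip(u,v)]);B=np.c_[2*Q[:,:2],np.ones(len(Q))];o=np.linalg.lstsq(B,(Q[:,:2]**2).sum(1),rcond=None)[0];return len(u),o[:2].round(4),np.sqrt(o[2]+o[:2]@o[:2]).round(4)
def an(n,p,P,c):
    X,Y,Z=[P[...,i] for i in range(3)];hsv=cv2.cvtColor(p,cv2.COLOR_BGR2HSV);H,S,V=[hsv[...,i].astype(int) for i in range(3)]
    r=np.hypot(X-.525,Y-.106)
    m=(abs(H-62)<15)&(S>110)&(r<.11)&(r>.06)&(abs(Z-.025)<.01);print(n,'green',fit(m,.025,c))
    m=(r<.11)&(Z>.1)&(Z<.112)&(S<60)&(V>110);Q=P[m];print('lid',((Q.min(0)+Q.max(0))/2).round(4),np.ptp(Q,0).round(3))
    m=(r<.05)&(Z>.137)&(Z<.155)&(V<100);Q=P[m];print('knob',np.median(Z[m]),((Q.min(0)+Q.max(0))/2).round(4))
    m=(np.hypot(X-.553,Y+.37)<.05)&(abs(Z-.102)<.006);print('cup',m.sum(),np.median(Z[m]) if m.any() else None,P[m].mean(0))
an('w',p,P,c)
for n in('scene','top'):
    q,d=read_camera(n);an(n,q,cloud(d,cam(n)),cam(n));cv2.imwrite(f'pics/{n}9.png',q)
E
```

```text
23.475 [ 0.065  0.068 -0.152  1.349 -0.002  0.367] [0.4418 0.1086 0.275 ]
[[-0.955  0.297  0.003]
 [ 0.297  0.955 -0.001]
 [-0.003 -0.001 -1.   ]]
[-0.001  0.003 -0.001] 0.0031894548321298073
w green (1091, array([0.5245, 0.1045]), np.float64(0.0898))
lid [0.5254 0.1056 0.1067] [0.156 0.155 0.011]
knob 0.14523014573621362 [0.5241 0.1063 0.1423]
cup 0 None [nan nan nan]
scene green (311, array([0.5248, 0.106 ]), np.float64(0.0891))
lid [0.5266 0.1087 0.1061] [0.155 0.159 0.012]
knob 0.14318937712450552 [0.5286 0.107  0.142 ]
cup 268 0.10223717404448113 [ 0.55836223 -0.37248123  0.10192557]
top green (305, array([0.5267, 0.1083]), np.float64(0.0898))
lid [0.529 0.108 0.106] [0.151 0.151 0.012]
knob 0.143719995428645 [0.5259 0.1081 0.1435]
cup 271 0.10196064488530387 [ 0.55702371 -0.37070445  0.10190802]<stdin>:11: RuntimeWarning: Mean of empty slice.
  ret = um.true_divide(
```

View pics/scene9.png

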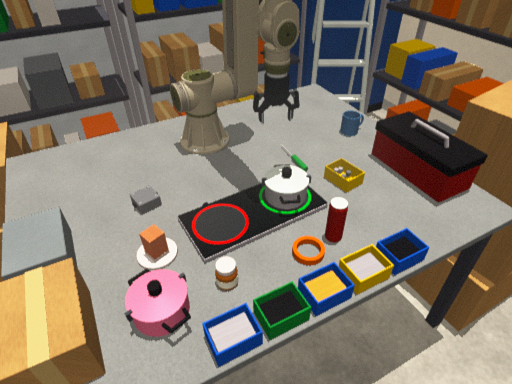

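The pot sits inside the green ring (scene (287,188)), about 2 mm from its centre. The cup stands on the peg base (152,243), and the arm is clear of everything.

```bash
python3 -c "
from workcell import *
print(hand_in())"
```

```text
the job is handed in; nothing more can be done
None
```

The job is handed in: the cup stands mouth down over the peg with its rim on the disc, and the pot sits flat within about 2 mm of the green ring's centre; hand-in returned no verdict.

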